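Read the job card and gauge the bottle's glass at the red dot

ROBOT

A 6-joint arm with a two-finger parallel gripper is mounted at the origin on the work surface. World frame = base frame: x ahead of the robot, y to its left, z up, the work surface at z = 0. Lengths are in mm, angles in rad, forces in N, time in s.
With the tool pointing down it reaches from about 275 to 1000 mm from the base axis. Payload 8.4 kg.
Tool frame: the origin (TCP) lies midway between the tips of the shut fingers; the grasp point (between the pads) lies 19 mm behind it; z points along the fingers, y is the line along which they close (so a half turn about z gives the same grasp; the last joint's range is limited). The gripper opens to 85 mm and grips with 20 to 120 N. Pads are 22 mm wide; open, the fingers measure 114 mm over their backs; the gripper's body (76 mm by 85 mm) begins 54 mm behind the grasp point. The pads swing forward as they close: fully open they stand 13 mm farther back than shut.
Start: joints at [1.111, 0.353, 1.633, -0, 1.155, -0.002], TCP at [276.234, 560.645, 231.281] pointing down, gripper open.
Joint ranges: [-2.63, 2.63], [-0.92, 2.1], [0.06, 2.66], [-1.3, 4.44], [0, 2.69], [-3.02, 3.02]. Speed limits (rad/s): [2.22, 2.22, 2.79, 3.14, 3.14, 3.14].

INTERFACE

Orientations are given as [roll, pitch, yaw] about the fixed x, y, z axes, in that order (R = Rz(yaw) Ry(pitch) Rx(roll)).
In Python, from rig import telemetry, optics, r gives the robot as it stands.
- The arm moves only by the tool play_rows, never from a script. Its arguments are lists of equal length, an entry for each row: "dp": the shift along the tool's x, y, z in units of 40 mm (1.0 is 40 mm), a list of three; "rot": the turn, a rotation vector about the tool's x, y, z in units of 6 degrees (1.0 is 6 degrees), a list of three. In form: {"dp": [[tx, ty, tz], ...], "rot": [[ax, ay, az], ...]}. A call has 1 to 5 rows; each row is the pose to reach, as a shift and turn from the pose commanded when the call began, along the tool's axes at that moment; what a row does not reach only later rows make up. A row lasts 1/12 s, in which the tool goes at most 41.7 mm and 7.16 degrees, less where a joint would pass 70% of its speed; a pose out of reach is approached as far as the arm can. A call with a gripper value outside its range is refused whole. "fingers" is the opening, from 0 (shut) to 1 (fully open), set as the call begins (left out, the last holds). The fingers move at their own pace and stop on an object; "grip_force" is the grip in N (left out, the last holds). Time passes only in rows, so rows that repeat a pose let the fingers close. It gives the time, the measured TCP pose, the force, the opening and the grip force at its end, in the units of the state.
- telemetry.sense(): the state, without advancing time (a new reading comes with each control period).
- optics.grab_frame(name): name is "scene" or "top" or "wrist"; returns a dict with "color" (400x640x3 uint8, red, green, blue), "mtx" (3x3 intrinsics, pixels), "D" ([k1, k2, p1, p2, k3] as OpenCV has them; the pictures are not rectified), "R" (3x3) and "t" (3): a world point X has camera coordinates R X + t; the wrist camera has in their place "mount" (4x4, takes a point from camera to tool coordinates, whose origin is the TCP and whose axes are the flange's). Camera axes: x right, y down, z forward; pixel columns grow to the right and rows downward; lengths in mm; the calibration is good to about 2 mm. A picture is of the moment at which its call begins: read the wrist's pose just before it. There is no depth.
- r.sign_off(): hands the job in; it is judged then, once.
The state is a dict: "clock": time; "qpos": joint angles; "qvel": joint speeds; "joint_efforts": joint torques, N m; "eef_pos": TCP position; "tcp_rot": TCP orientation; "contact_force": force on the tool from outside, world axes, zero at the start; "wrist_torque": the same for the moment, N m; "opening": opening from 0.0 (shut) to 1.0 (fully open); "grasp_force": force on a finger pad.
Only numpy, scipy, OpenCV 4.12 (cv2) and the standard library are available. Lean on these libraries where they do the work, as an engineer would, in place of code of your own. Each camera call takes 0.05 s, during which the arm holds its last target. There are 200 camera calls.

TASK

Take the yellow thickness probe out of its blue stand, point it straight down at the middle of the striped code on the white card from about 8 cm and keep it steady there for a good second so that it reads the code. Then set the probe's white nose on the red dot of the green bottle lying in the jig, with the probe square to the glass there (the dot need not face straight up), and press lightly until the spring nose is about half way in. Finish while still holding the probe there: do not let go, do not press hard, do not turn the bottle or touch it with the gripper, and leave the other bottles, the cork and the brass badge alone.

Things in the scene. Friction and masses are not known exactly. Their poses are not given: they have to be found in the camera images.
- probe: round thickness probe, 133 mm, 0.2 kg, loose, upright in the stand, nose down. Origin on its axis at the underside of its black collar (44 dia, 6 thick, rests on the stand); z to the handle end. Yellow handle 28 dia, 6 to 78 above origin (grip near 45); steel barrel 26 dia to 30 below; white nose 16 dia, flat end 55 below when free. Code reader looks along -z. Lift 60 mm or more to clear the stand
- probe_nose (a joint): how far the spring nose is pushed into the barrel: 0 = free, 0.020 m = bottomed. It pushes back with 2 N at the start of its travel, 6 N at half (0.010 m), 10 N at the end
- tip (a point): centre of the nose's flat end (moves with the nose), axes as the probe's
- stand: blue block, 80 x 80 mm, 65 mm high, fixed, with an upright through hole 33 mm dia in its middle in which the probe stands. Origin at the centre of its underside
- card: white card 60 x 90 mm, 4 mm thick, flat on the table, fixed, with a black striped code (36 x 68 mm) on top. Origin at the centre of its underside, stripes run along its x
- label (a point): middle of the striped code, on the card's top face; z up
- jig: plywood base 120 x 330 x 12 mm with wooden saddles (highest 46 mm) and an aluminium end stop 100 mm high at its -y end (inner face 6 mm beyond the bottle's base), fixed. Origin at the underside below the bottle's axis, 120 mm from the bottle's base; y along the bottle towards its neck
- bottle: green glass bottle lying in the jig, 88 mm dia, 300 long, straight for the first 150 from its base. Origin on its axis, 70 above the table, 120 from its base; y along its axis to the neck. It lies rolled about its axis, up to 0.4 rad towards or 0.3 rad away from the robot; stiff, it stays so under a light push (turns only above 1 N m)
- dot (a point): centre of the red dot (18 mm dia, with a white rim, 26 mm) on the bottle's glass, 80 mm from the bottle's base; z is the outward normal of the glass there, y along the bottle
- green_bottle: bystander: green bottle standing upright, 88 mm dia, 300 mm high. Origin at the centre of its underside
- clear_bottle: bystander: clear bottle standing upright, 88 mm dia, 300 mm high. Origin at the centre of its underside
- cork: bystander: cork standing upright, 24 mm dia, 44 mm high. Origin at the centre of its underside
- badge: bystander: flat brass badge 36 x 48 x 5 mm. Origin at the centre of its underside
Mind the look-alikes: they are no part of the job. Of the things that look like the probe, the larger one is meant. Several things look just like the card: the one meant starts farthest from the robot's base.

How it is judged (in metres and radians):
On the way, in this order (a step that is already met when the one before it is completed fails the run):
1. the probe is lifted clear of its stand by the gripper (height (world z) of probe above 0.125 m and contact force between probe and stand below 0.1 N and contact force between the fingers and probe above 2 N), for 0.1 s.
2. the probe points down at the striped code, nose 40 to 130 mm from it, its axis within 18 mm of the middle, steady for 0.8 s (x of label in the frame of tip between -0.018 and 0.018 m and y of label in the frame of tip between -0.018 and 0.018 m and z of label in the frame of tip between -0.13 and -0.04 m and angle between probe's own z axis and vertical below 0.3 rad and linear speed of probe below 0.03 m/s and contact force between the fingers and probe above 2 N), for 0.8 s.
At the end, for the whole second after the job is handed in: the gripper holds the probe still with its nose on the red dot: axis within 7 mm of the dot's centre each way, within 0.16 rad (9 degrees) of square to the glass, nose pushed in 3 to 17.5 mm, 2.2 to 10 N on the bottle, clear of the stand (x of dot in the frame of probe between -0.007 and 0.007 m and y of dot in the frame of probe between -0.007 and 0.007 m and distance between tip and dot below 0.01 m and angle between the z axis of probe and the z axis of dot, either way round below 0.16 rad and contact force between probe and bottle between 2.2 and 10 N and value of joint probe_nose between 0.003 and 0.0175 m and contact force between the fingers and probe above 2 N and contact force between probe and stand below 0.1 N and height (world z) of probe above 0.12 m and linear speed of probe below 0.02 m/s); the arm keeps its last pose, push and grip.
It fails at once if the bottle is pressed with more than 16 N (contact force between probe and bottle above 16 N).
It fails at once if the bottle in the jig is turned (dot moved over 6 mm) (distance of dot from where it was at the start of the episode above 0.006 m).
It fails at once if the gripper or arm touches the bottle in the jig (contact force between any of the fingers, the arm and bottle above 1 N).
It fails at once if one of the other bottles, the cork or the badge is disturbed (moved over 20 mm) (distance of any of green_bottle, clear_bottle, cork, badge from where it was at the start of the episode above 0.02 m).
It also fails if it takes over 40 s, if anything falls off the work surface, if the arm or the gripper's body presses on something with over 40 N, if the wrist force passes 120 N, or if a joint passes its speed limit or range.

## Working session

There is one attempt and no reset: what is moved stays moved. The work goes in short steps, Python scripts to look and compute and a tool call to move; the robot and the scene stay as the last step left them, time stands still between calls to the robot, and variables do not carry over. Pictures are saved under pics/ and viewed, at most 10 in all, crops included, and the job is handed in when it is done.

Besides the shell and the picture viewer there is one more tool, called after ">>>" by a JSON object that holds its "op" and its "data". play_rows: Moves the arm, as the interface text tells. Its arguments: {"type":"object","properties":{"dp":{"type":"array"},"rot":{"type":"array"},"fingers":{"type":"number"},"grip_force":{"type":"number"}},"required":["dp","rot"]}

```bash
mkdir -p pics; ls
cat > h.py <<'E'
import numpy as np, cv2
from scipy.spatial.transform import Rotation as Ro
from rig import telemetry, optics, r
def save(n,f): cv2.imwrite(f'pics/{f}.png',cv2.cvtColor(n,cv2.COLOR_RGB2BGR))
def cam(name):
    s=telemetry.sense(); f=optics.grab_frame(name)
    if 'mount' in f:
        T=np.eye(4);T[:3,:3]=Ro.from_euler('xyz',s['tcp_rot']).as_matrix();T[:3,3]=s['eef_pos']
        C=np.linalg.inv(T@np.array(f['mount'])); f['R']=C[:3,:3]; f['t']=C[:3,3]
    for k in('R','t','mtx','D'): f[k]=np.array(f[k],float)
    return f
def ray(f,uv):
    p=cv2.undistortPoints(np.array([[uv]],float),f['mtx'],f['D'])[0,0]
    d=f['R'].T@np.array([*p,1]); return -f['R'].T@f['t'], d/np.linalg.norm(d)
def onz(f,uv,z):
    c,d=ray(f,uv); return c+d*(z-c[2])/d[2]
def proj(f,P):
    return cv2.projectPoints(np.array(P,float).reshape(-1,3),cv2.Rodrigues(f['R'])[0],f['t'],f['mtx'],f['D'])[0][:,0]
E
python3 - <<'E'
from h import *
import pickle
S={}
for n in('scene','top','wrist'):
    f=cam(n); S[n]=f; save(f['color'],n+'0'); print(n,-f['R'].T@f['t'],f['R'][2])
pickle.dump(S,open('s0.pkl','wb')); print(telemetry.sense())
E
```

```text
pics
scene [1193.52646529 -404.54559329  912.24766664] [-0.5738515   0.40956605 -0.70918975]
top [ 415.27147339   54.9011539  1341.84782421] [ 0.09916299 -0.01502254 -0.9949578 ]
wrist [207.57912775 593.52941347 372.54476874] [ 0.26444214 -0.13127121 -0.95542568]
{'clock': 0.15, 'qpos': array([ 1.11063628e+00,  3.53505475e-01,  1.63398248e+00, -6.82204667e-06,
        1.15522651e+00, -2.40899009e-03]), 'qvel': array([-6.92303053e-04, -8.38884193e-04, -2.17794428e-03, -2.01202880e-04,
        4.15332893e-05, -2.89798646e-04]), 'joint_efforts': array([ 1.53747433e-04, -6.05647802e+01, -3.42333269e+01, -1.09442354e-06,
        6.21482148e-03,  1.76054350e-06]), 'eef_pos': array([276.0430107 , 560.30630035, 230.71568842]), 'tcp_rot': array([-3.14047083e+00,  3.53586371e-06,  2.68384435e+00]), 'contact_force': array([ 0.94946424, -0.33824832,  0.68646286]), 'wrist_torque': array([ 5.57030914e-05,  2.48128976e-02, -6.96830221e-03]), 'grasp_force': 0.0, 'opening': 0.9983724282391334}
```

View pics/scene0.png

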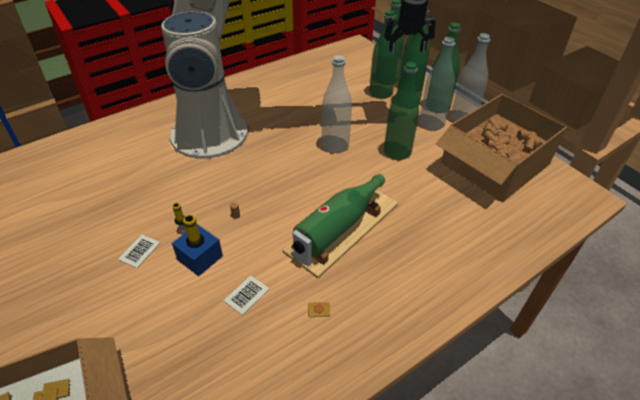

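View pics/top0.png

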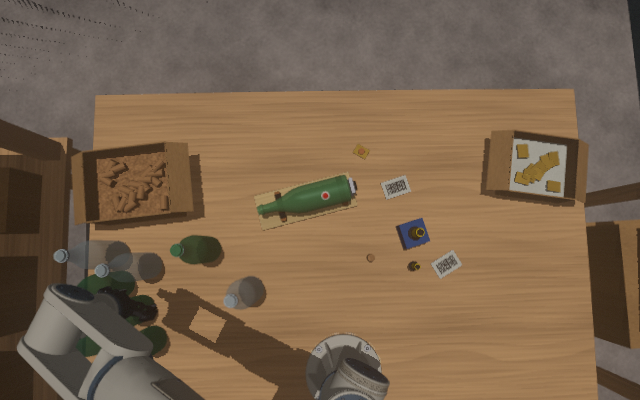

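The scene picture shows the blue stand with the yellow probe at (196,245) and a smaller look-alike at (180,215). The lying bottle's dot is at (323,209). In the top picture:
- **Probe:** candidates are (415,232) in the stand and (414,266). I take the one in the stand, which is the larger.
- **Card:** candidates are (397,188) and (446,264). I take (397,188), which is farther from the base at about (344,370).

I'll confirm both in one enlarged crop.

Run:
```python
from h import *
import pickle
S=pickle.load(open('s0.pkl','rb'))
a=cv2.resize(S['top']['color'][150:290,310:480],None,fx=4,fy=4,interpolation=cv2.INTER_CUBIC)
save(a,'crop1')
b=cv2.resize(S['scene']['color'][180:320,110:310],None,fx=4,fy=4,interpolation=cv2.INTER_CUBIC); save(b,'crop2')
T=S['top']
for n,uv,z in(('card',(397,188),4),('card2',(446,264),4),('stand',(414,234),65)): print(n,onz(T,uv,z))
# dot: triangulate blobs
def red(f,c,w=12):
    x,y=c; im=f['color'].astype(int)[y-w:y+w,x-w:x+w]; m=(im[...,0]>120)&(im[...,1]<90)&(im[...,2]<90)
    v,u=np.nonzero(m); print(len(u)); return (u.mean()+x-w,v.mean()+y-w)
u1=red(T,(325,196)); u2=red(S['scene'],(323,209)); print(u1,u2)
c1,d1=ray(T,u1);c2,d2=ray(S['scene'],u2)
A=np.stack([d1,-d2],1); s=np.linalg.lstsq(A,c2-c1,rcond=None)[0]; print('dot',c1+s[0]*d1,c2+s[1]*d2)
```

```text
card [ 603.48502241 -195.43582309    4.        ]
card2 [ 343.74680133 -351.40140883    4.        ]
stand [ 444.81023036 -233.57753408   65.        ]
22
15
(np.float64(325.04545454545456), np.float64(195.3181818181818)) (np.float64(323.3333333333333), np.float64(208.06666666666666))
dot [569.18788584  50.24835167 111.24830152] [569.07216186  50.06511067 111.23452024]
```

View pics/crop1.png

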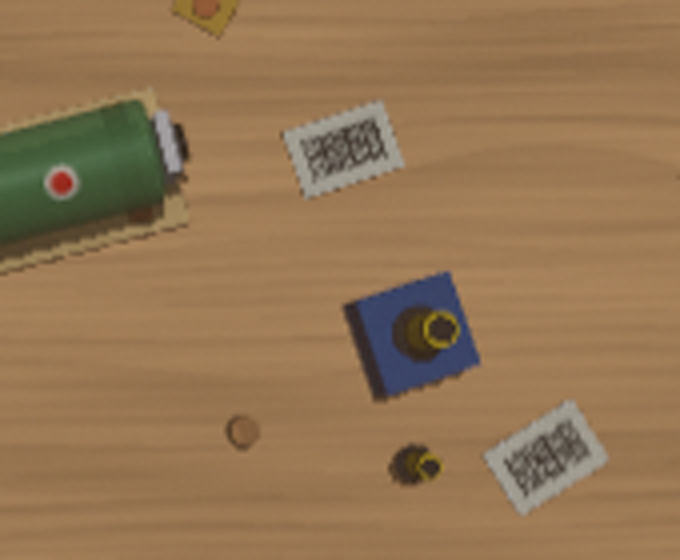

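View pics/crop2.png

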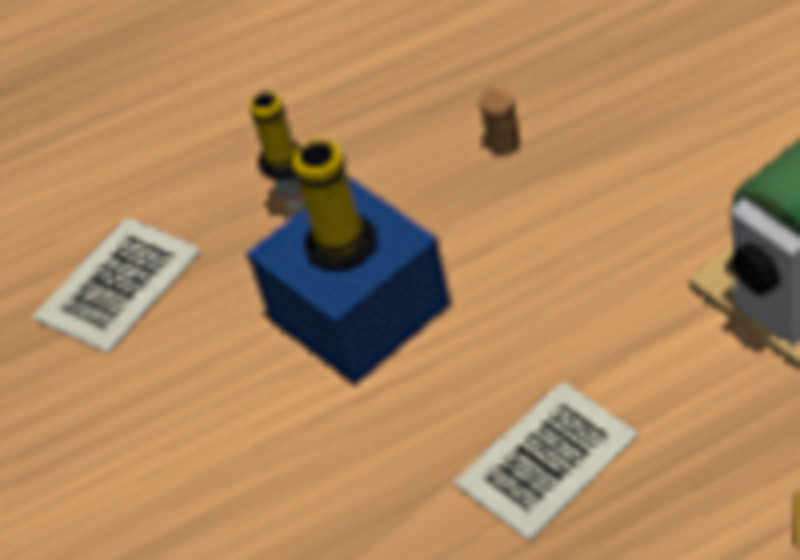

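The crops confirm both: the probe in the stand is clearly the larger one, and the card right of the lying bottle's base at top (397,188) is the farthest. Next I'll measure poses and bystander clearances.

```bash
cat >> h.py <<'E'
def tri(f1,u1,f2,u2):
    c1,d1=ray(f1,u1);c2,d2=ray(f2,u2)
    s=np.linalg.lstsq(np.stack([d1,-d2],1),c2-c1,rcond=None)[0]
    a,b=c1+s[0]*d1,c2+s[1]*d2; return (a+b)/2,np.linalg.norm(a-b)
def goto(P,R=None):
    """print dp,rot for reaching world P with tool rotation R"""
    s=telemetry.sense(); R0=Ro.from_euler('xyz',s['tcp_rot']); R=R or R0
    print('pos',s['eef_pos'].round(1),'t',round(s['clock'],2))
    print('dp',(R0.inv().apply(np.array(P)-s['eef_pos'])/40).round(3),'rot',(np.degrees((R0.inv()*R).as_rotvec())/6).round(3))
E
python3 - <<'E'
from h import *
import pickle
from scipy.optimize import least_squares
S=pickle.load(open('s0.pkl','rb')); T,C=S['top'],S['scene']
k=lambda u,v:(310-.375+u/4,150-.375+v/4); q=lambda u,v:(110-.375+u/4,180-.375+v/4)
print('probe top',tri(T,k(441,329),C,q(318,153)), onz(T,k(441,329),143),onz(C,q(318,153),143))
tc=[onz(T,k(*p),65) for p in((358,303),(448,272),(480,362),(388,396))]; print('stand T',np.mean(tc,0),[np.linalg.norm(tc[i]-tc[i-1]).round(1) for i in range(4)])
cc=[onz(C,q(*p),65) for p in((249,256),(350,180),(438,239),(338,318))]; print('stand C',np.mean(cc,0),[np.linalg.norm(cc[i]-cc[i-1]).round(1) for i in range(4)])
t2=[onz(T,k(*p),4) for p in((284,132),(380,101),(404,166),(307,198))];print('card T',np.mean(t2,0),t2[1]-t2[0])
t2=[onz(C,q(*p),4) for p in((456,482),(563,382),(636,432),(529,538))];print('card C',np.mean(t2,0),t2[1]-t2[0])
for n,p,z in(('green_b',(178,251),300),('clear_b',(232,301),300),('look',k(428,466),90),('cork',k(243,430),44),('badge',(361,151),5)): print(n,onz(T,p,z))
# bottle silhouette in straight part
def pts(f,t,base):
    im=f['color'].astype(int); g=((im[...,1]>im[...,0]*1.25)&(im[...,1]>im[...,2]*1.15)).astype(np.uint8); return g
P=np.array([569,50,111.]); 
for f,n in((T,'top'),(C,'scene')):
    print(n)
    g=pts(f,0,0); u=proj(f,P)[0]; 
    l,lab=cv2.connectedComponents(cv2.morphologyEx(g,cv2.MORPH_CLOSE,np.ones((5,5)))); m=lab==lab[int(u[1]),int(u[0])+ (0)] 
    print(m.sum(), np.argwhere(m).min(0),np.argwhere(m).max(0)); f['m']=m
pickle.dump(S,open('s1.pkl','wb'))
E
```

```text
probe top (array([ 448.93279162, -234.56104715,  142.30285146]), np.float64(0.7250145991793425)) [ 449.060349   -234.05323585  143.        ] [ 449.38688303 -235.02058512  143.        ]
stand T [ 448.31022975 -234.57146949   65.        ] [np.float64(77.9), np.float64(77.6), np.float64(76.4), np.float64(79.5)]
stand C [ 452.97326378 -235.98198784   65.        ] [np.float64(76.0), np.float64(77.9), np.float64(76.5), np.float64(76.7)]
card T [ 607.29648745 -190.72075549    4.        ] [ 25.41743646 -83.10713732   0.        ]
card C [ 609.99264842 -192.73542692    4.        ] [-26.87654575  84.19799575   0.        ]
green_b [406.47455191 435.8922077  300.        ]
clear_b [276.2408294  294.92848007 300.        ]
look [ 343.78352324 -232.3118159    90.        ]
cork [373.24420083 -93.3229916   44.        ]
badge [733.41869774 -76.10273144   5.        ]
top
254033 [0 0] [399 639]
scene
246224 [0 0] [399 639]
```

>>> {"op": "play_rows", "data": {"dp": [[0, 0, -1], [0, 0, -2], [0, 0, -3], [0, 0, -4], [0, 0, -5]], "rot": [[0, 0, 0], [0, 0, 0], [0, 0, 0], [0, 0, 0], [0, 0, 0]]}}

```text
clock: 0.57
eef_pos: [276.0, 560.2, 433.0]
tcp_rot: [-3.141, 0.0, 2.684]
contact_force: [0.5, 0.6, 0.3]
opening: 1.003
grasp_force: 0.0
```

>>> {"op": "play_rows", "data": {"dp": [[-0.8, -0.6, 0], [-1.6, -1.2, 0], [-2.4, -1.8, 0], [-3.2, -2.4, 0], [-4, -3, 0]], "rot": [[0, 0, 0], [0, 0, 0], [0, 0, 0], [0, 0, 0], [0, 0, 0]]}}

```text
clock: 0.98
eef_pos: [367.0, 380.5, 431.1]
tcp_rot: [-3.141, 0.0, 2.684]
contact_force: [1.3, 0.6, -0.7]
opening: 1.0
grasp_force: 0.0
```

>>> {"op": "play_rows", "data": {"dp": [[-0.8, -0.6, 0], [-1.6, -1.2, 0], [-2.4, -1.8, 0], [-3.2, -2.4, 0], [-4, -3, 0]], "rot": [[0, 0, 0], [0, 0, 0], [0, 0, 0], [0, 0, 0], [0, 0, 0]]}}

```text
clock: 1.4
eef_pos: [457.5, 202.0, 431.3]
tcp_rot: [3.142, 0.0, 2.684]
contact_force: [-0.2, 0.3, -0.2]
opening: 1.003
grasp_force: 0.0
```

>>> {"op": "play_rows", "data": {"dp": [[-0.8, -0.6, 0], [-1.6, -1.2, 0], [-2.4, -1.8, 0], [-3.1, -2.2, 0], [-3.1, -2.2, 0]], "rot": [[0, 0, 0], [0, 0, 0], [0, 0, 0], [0, 0, 0], [0, 0, 0]]}}

```text
clock: 1.82
eef_pos: [531.7, 65.6, 430.7]
tcp_rot: [-3.14, 0.001, 2.68]
contact_force: [-0.7, -1.6, 0.2]
opening: 1.001
grasp_force: 0.0
```

Run:
```python
from h import *
import pickle
f=cam('wrist'); pickle.dump(f,open('w1.pkl','wb')); save(f['color'],'w1'); print(proj(f,[569,50,111]),-f['R'].T@f['t'])
```

```text
[[324.72676695 179.52434305]] [463.24912488  99.30690883 572.46139807]
```

View pics/w1.png

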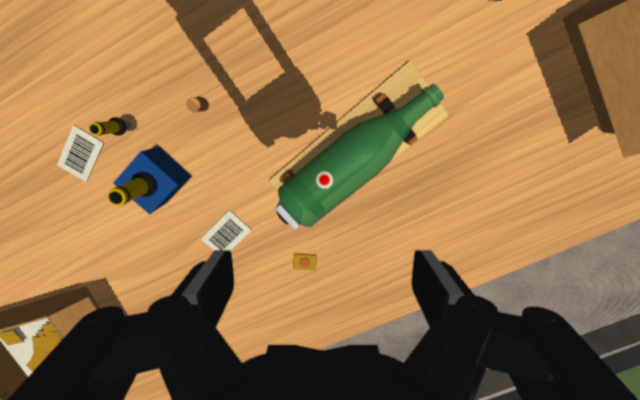

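The wrist view shows the dot at (324,180) and the bottle running from (298,205) at the base to (435,95) at the neck. I'll fit the bottle silhouette for its axis and roll.

Run:
```python
from h import *
import pickle
from scipy.optimize import least_squares
S=pickle.load(open('s0.pkl','rb')); W=pickle.load(open('w1.pkl','rb')); T,C=S['top'],S['scene']
def dotpx(f,u):
    x,y=map(int,u); w=12; im=f['color'].astype(int)[y-w:y+w,x-w:x+w]; m=(im[...,0]>120)&(im[...,1]<90)&(im[...,2]<90)
    v,uu=np.nonzero(m); return np.array([uu.mean()+x-w,v.mean()+y-w])
D=[(f,dotpx(f,proj(f,[569,50,111])[0])) for f in(T,C,W)]
def dres(P): return np.concatenate([(proj(f,P)[0]-u)*np.linalg.norm(f['R']@P+f['t'])/f['mtx'][0,0] for f,u in D])
sol=least_squares(dres,[569,50,111]); P=sol.x; print('dot',P,sol.fun.round(1))
# silhouette rays: sample across the axis, at several stations, in undistorted ray space
def edges(f,ax,yaw):
    im=cv2.GaussianBlur(f['color'],(3,3),0).astype(float); g=im[...,1]-im[...,0]
    a=np.array([np.cos(yaw),np.sin(yaw),0]); n=np.array([-a[1],a[0],0]); out=[]
    for s in np.arange(-60,25,8.):
        for sg in(1,-1):
            t=np.arange(20,75,.5); X=ax+a*s+sg*t[:,None]*n; uv=proj(f,X).astype(np.float32)
            v=cv2.remap(g.astype(np.float32),uv[:,:1].copy(),uv[:,1:].copy(),cv2.INTER_LINEAR)[:,0]
            i=np.nonzero(v<-3)[0]
            if len(i) and i[0]>0: out.append((uv[i[0]],sg))
    return out
# yaw initial from neck tip in W
nk=onz(W,(433,96),70); yaw=np.arctan2(nk[1]-P[1],nk[0]-P[0]); print('neck',nk,yaw)
ax=np.array([P[0],P[1],70.])
for it in range(3):
    E=[(*ray(f,uv),sg,i) for i,f in enumerate((W,T,C)) for uv,sg in edges(f,ax,yaw)]
    def res(p,E=E):
        a=np.array([np.cos(p[1]),np.sin(p[1]),0]); n=np.array([-a[1],a[0],0]); o=np.array([P[0],P[1],70])+n*p[0]; r_=[]
        for c,d,sg,i in E:
            m=np.cross(d,a); m/=np.linalg.norm(m); m*=np.sign(m@n); # signed distance of ray from axis
            r_.append(sg*((c-o)@m)-44)
        return np.array(r_)
    s=least_squares(res,[0,yaw],loss='soft_l1',f_scale=1.5); yaw=s.x[1]; n=np.array([-np.sin(yaw),np.cos(yaw),0]); ax=np.array([P[0],P[1],70])+n*s.x[0]
    print('off',s.x, [(i,sg,np.round(np.median([res(s.x)[j] for j,e in enumerate(E) if e[3]==i and e[2]==sg]),1)) for i in range(3) for sg in(1,-1) if any(e[3]==i and e[2]==sg for e in E)])
v=P-ax; v-=0; print('axis pt',ax,'radial',v,np.linalg.norm(v),'roll',np.arctan2(v@n,v[2]))
```

```text
dot [568.80226088  49.75514689 111.18689116] [ 0.5  0.4 -0.4 -0.   1.   0.2]
neck [533.41190117 256.6472902   70.        ] 1.740213663545053
off [-13.2505754    1.80797706] [(0, 1, np.float64(1.6)), (0, -1, np.float64(-2.1)), (1, 1, np.float64(-1.9)), (1, -1, np.float64(-1.2)), (2, 1, np.float64(-2.1)), (2, -1, np.float64(1.4))]
off [-13.02813834   1.81314433] [(0, 1, np.float64(1.5)), (0, -1, np.float64(-2.1)), (1, 1, np.float64(-2.2)), (1, -1, np.float64(-1.0)), (2, 1, np.float64(-2.1)), (2, -1, np.float64(1.5))]
off [-13.06514257   1.81352656] [(0, 1, np.float64(1.7)), (0, -1, np.float64(-2.3)), (1, 1, np.float64(-2.1)), (1, -1, np.float64(-1.1)), (2, 1, np.float64(-2.1)), (2, -1, np.float64(1.3))]
axis pt [581.48440366  52.89540244  70.        ] radial [-12.68214278  -3.14025554  41.18689116] 43.2094660160573 roll 0.3071755458329858
```

The dot is at (568.8, 49.8, 111.2). The bottle is rolled about 0.31 to 0.33 rad towards the robot, and its axis has a yaw of 1.813. Next is the probe at (449, -234.5).

Run:
```python
from h import *
goto([449,-234.5,215])
```

```text
pos [530.5  67.8 430.6] t 1.87
dp [-1.546 -7.668  5.397] rot [0. 0. 0.]
```

>>> {"op": "play_rows", "data": {"dp": [[-0.2, -0.95, 0.1], [-0.4, -1.9, 0.3], [-0.6, -2.8, 0.7], [-0.8, -3.6, 1.2], [-0.95, -4.4, 1.8]], "rot": [[0, 0, 0], [0, 0, 0], [0, 0, 0], [0, 0, 0], [0, 0, 0]]}}

```text
clock: 2.28
eef_pos: [485.6, -105.0, 359.5]
tcp_rot: [3.141, 0.002, 2.685]
contact_force: [2.0, 0.2, 1.0]
opening: 0.999
grasp_force: 0.0
```

>>> {"op": "play_rows", "data": {"dp": [[-0.1, -0.7, 0.7], [-0.25, -1.4, 1.4], [-0.4, -2.1, 2.1], [-0.5, -2.7, 2.8], [-0.6, -3.27, 3.6]], "rot": [[0, 0, 0], [0, 0, 0], [0, 0, 0], [0, 0, 0], [0, 0, 0]]}}

```text
clock: 2.7
eef_pos: [449.4, -232.8, 214.8]
tcp_rot: [3.141, 0.001, 2.684]
contact_force: [0.2, -0.7, -0.5]
opening: 0.998
grasp_force: 0.0
```

Run:
```python
from h import *
f=cam('wrist'); save(f['color'],'w2'); print(proj(f,[[449,-234.5,143],[449,-234.5,65]]))
goto([449,-234.5,91])
```

```text
[[320.79180756 209.33460644]
 [321.11061815 182.42558794]]
pos [ 445.6 -234.   208.6] t 2.75
dp [-0.1    0.03   2.939] rot [0. 0. 0.]
```

View pics/w2.png

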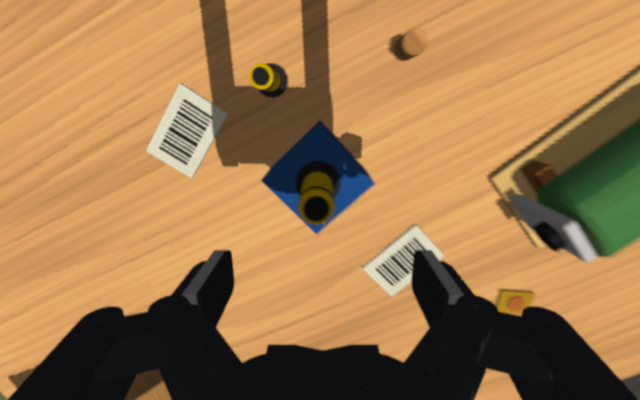

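The probe's top is at (317,208), against a predicted (321,209). I'll descend straight down.

>>> {"op": "play_rows", "data": {"dp": [[-0.1, 0.03, 0.7], [-0.1, 0.03, 1.4], [-0.1, 0.03, 2.1], [-0.1, 0.03, 2.7], [-0.1, 0.03, 2.94]], "rot": [[0, 0, 0], [0, 0, 0], [0, 0, 0], [0, 0, 0], [0, 0, 0]]}}

```text
clock: 3.17
eef_pos: [452.1, -231.2, 94.8]
tcp_rot: [3.141, -0.005, 2.684]
contact_force: [-0.3, 0.5, 0.3]
opening: 0.999
grasp_force: 0.0
```

>>> {"op": "play_rows", "data": {"dp": [[0, 0, 0], [0, 0, 0], [0, 0, 0], [0, 0, 0], [0, 0, 0]], "rot": [[0, 0, 0], [0, 0, 0], [0, 0, 0], [0, 0, 0], [0, 0, 0]], "fingers": 0, "grip_force": 60}}

```text
clock: 3.58
eef_pos: [454.6, -233.9, 99.2]
tcp_rot: [-3.141, 0.003, 2.684]
contact_force: [-3.2, -6.0, 5.4]
opening: 0.315
grasp_force: 58.4
```

>>> {"op": "play_rows", "data": {"dp": [[0, 0, 0], [0, 0, 0], [0, 0, 0], [0, 0, 0], [0, 0, 0]], "rot": [[0, 0, 0], [0, 0, 0], [0, 0, 0], [0, 0, 0], [0, 0, 0]]}}

```text
clock: 4.0
eef_pos: [454.5, -234.0, 99.1]
tcp_rot: [-3.141, 0.003, 2.684]
contact_force: [-3.0, -3.1, 7.3]
opening: 0.311
grasp_force: 58.4
```

>>> {"op": "play_rows", "data": {"dp": [[0, 0, -0.4], [0, 0, -0.9], [0, 0, -1.4], [0, 0, -1.9], [0, 0, -2.2]], "rot": [[0, 0, 0], [0, 0, 0], [0, 0, 0], [0, 0, 0], [0, 0, 0]]}}

```text
clock: 4.42
eef_pos: [454.3, -233.4, 188.1]
tcp_rot: [3.141, 0.003, 2.684]
contact_force: [1.6, -0.7, -2.7]
opening: 0.309
grasp_force: 59.6
```

>>> {"op": "play_rows", "data": {"dp": [[0, 0, 0], [0, 0, 0], [0, 0, 0]], "rot": [[0, 0, 0], [0, 0, 0], [0, 0, 0]]}}

```text
clock: 4.67
eef_pos: [453.1, -232.8, 185.0]
tcp_rot: [3.141, -0.001, 2.684]
contact_force: [-0.6, 0.9, -2.6]
opening: 0.313
grasp_force: 59.6
```

Run:
```python
from h import *
import pickle
o=[]
F={}
for n in('scene','top','wrist'):
    f=cam(n); F[n]=f; save(f['color'],n+'3')
pickle.dump(F,open('s3.pkl','wb')); s=telemetry.sense(); print(s['eef_pos'],s['tcp_rot'],s['grasp_force'])
a=[]
for n in('scene','top'):
    f=F[n]; u=proj(f,s['eef_pos'])[0]; x,y=map(int,u); c=f['color'][y-35:y+35,x-35:x+35]; print(n,x-35,y-35); a.append(cv2.resize(c,None,fx=5.5,fy=5.5,interpolation=cv2.INTER_CUBIC))
save(np.hstack(a),'crop3')
```

```text
[ 453.07066148 -232.7919368   184.6401824 ] [ 3.14153074e+00 -1.84301234e-03  2.68379407e+00] 59.60197985172272
scene 152 170
top 387 195
```

View pics/crop3.png

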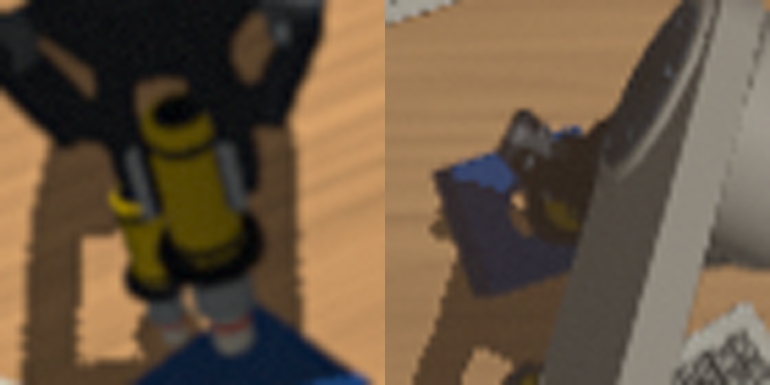

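The scene crop shows the probe clear of the stand and roughly upright. Handle top is at (178,108), collar at (213,250) and nose end at (235,348) in crop pixels. I'll check the tilt and in-hand offset.

Run:
```python
from h import *
import pickle
F=pickle.load(open('s3.pkl','rb')); f=F['scene']
q=lambda u,v:(152-.4+u/5.5,170-.4+v/5.5)
oz=65+184.8-99
print('z0',oz)
for n,p,z in(('top',(178,108),oz+78),('collar',(213,245),oz+6),('tip',(234,343),oz-55)): print(n,onz(f,q(*p),z), proj(f,[450,-234.5,z])[0], q(*p))
goto([608.5,-191.7,184.6+7])
```

```text
z0 150.8
top [ 449.11544107 -229.38140664  228.8       ] [181.88144722 190.41678443] (183.96363636363637, 189.23636363636362)
collar [ 453.73160342 -231.22948428  156.8       ] [188.28753171 213.73502889] (190.3272727272727, 214.14545454545453)
tip [ 451.69034561 -233.07370118   95.8       ] [193.27822972 231.7678455 ] (194.14545454545453, 231.96363636363637)
pos [ 453.1 -232.8  184.6] t 4.82
dp [-3.031  2.639 -0.179] rot [0. 0. 0.]
```

>>> {"op": "play_rows", "data": {"dp": [[-0.5, 0.4, 0], [-1.1, 0.95, 0], [-1.8, 1.55, 0.05], [-2.5, 2.15, 0.1], [-3.0, 2.62, 0.15]], "rot": [[0, 0, 0], [0, 0, 0], [0, 0, 0], [0, 0, 0], [0, 0, 0]]}}

```text
clock: 5.23
eef_pos: [610.1, -191.4, 178.7]
tcp_rot: [3.141, 0.0, 2.684]
contact_force: [-0.4, 0.1, -2.0]
opening: 0.306
grasp_force: 59.6
```

>>> {"op": "play_rows", "data": {"dp": [[0, 0, 0], [0, 0, 0], [0, 0, 0], [0, 0, 0], [0, 0, 0]], "rot": [[0, 0, 0], [0, 0, 0], [0, 0, 0], [0, 0, 0], [0, 0, 0]]}}

```text
clock: 5.65
eef_pos: [606.6, -192.5, 179.6]
tcp_rot: [-3.141, -0.001, 2.683]
contact_force: [-0.1, 0.6, -2.5]
opening: 0.313
grasp_force: 59.6
```

Run:
```python
from h import *
import pickle
F={}
for n in('scene','top','wrist'):
    f=cam(n); F[n]=f; save(f['color'],n+'4')
pickle.dump(F,open('s4.pkl','wb')); s=telemetry.sense(); print(s['eef_pos'],s['tcp_rot'],s['clock'])
f=F['scene']; u=proj(f,s['eef_pos']-[0,0,60])[0]; x,y=map(int,u); print(x-50,y-50)
a=cv2.resize(f['color'][y-50:y+50,x-50:x+50],None,fx=4,fy=4,interpolation=cv2.INTER_CUBIC)
b=cv2.resize(F['wrist']['color'],(400,250)); b=np.vstack([b,np.zeros((150,400,3),np.uint8)])
save(np.hstack([a,b]),'crop4')
```

```text
[ 607.14326434 -192.55845442  179.97382518] [-3.14158757e+00  2.14107594e-04  2.68301748e+00] 5.8
190 212
```

View pics/crop4.png

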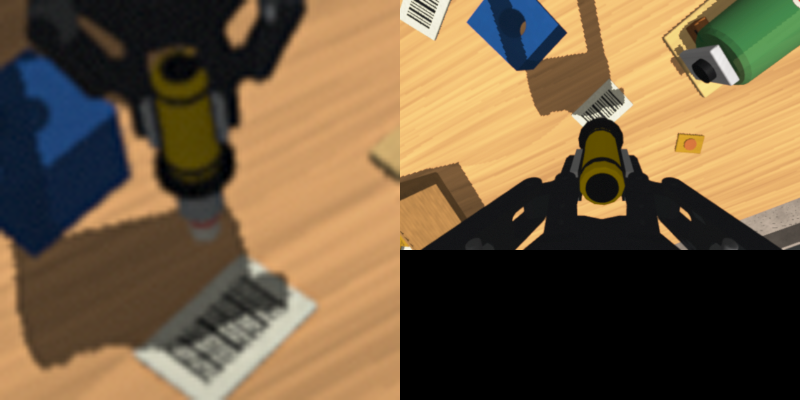

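The probe hangs above the far card. In the scene crop its nose end is at (206,238) and its handle top at (181,66). I'll refine the in-hand pose and wait out the reading time.

Run:
```python
from h import *
import pickle
F=pickle.load(open('s4.pkl','rb')); f=F['scene']
q=lambda u,v:(190-.4+u/4,212-.4+v/4)
tz=180; oz=65+tz-99
for n,p,z in(('top',(181,66),oz+78),('tip',(206,236),oz-55)): print(n,onz(f,q(*p),z), q(*p))
w=F['wrist']; print('wrist top',onz(w,(323,304),oz+78), proj(w,[[607.1,-192.5,oz+78],[607.1,-192.5,oz+6],[607.1,-192.5,oz-55]]))
s=telemetry.sense();N=np.array([-.971*np.sin(.32),-.24*np.sin(.32),np.cos(.32)]);N/=np.linalg.norm(N)
D=np.array([568.8,49.8,111.2]); R0=Ro.from_euler('xyz',s['tcp_rot']); z0=R0.as_matrix()[:,2]
ax=np.cross(z0,-N); R=Ro.from_rotvec(ax/np.linalg.norm(ax)*np.arcsin(np.linalg.norm(ax)))*R0
print('N',N,'tcp at contact',D+N*89,'rpy',R.as_euler('xyz'))
goto(D+N*(89+50),R)
```

```text
top [ 603.93739194 -189.28047182  224.        ] (234.85, 228.1)
tip [ 607.01382704 -193.65702898   91.        ] (241.1, 270.6)
wrist top [ 603.71960246 -191.36520596  224.        ] [[324.26870785 311.91071712]
 [323.4994319  233.53819657]
 [323.18703308 201.75873239]]
N [-0.30543747 -0.07549433  0.94921471] tcp at contact [541.61606552  43.08100487 195.68010896] rpy [2.93100885 0.24284636 2.65725028]
pos [ 607.1 -192.6  180. ] t 5.8
dp [ 4.377  4.304 -1.58 ] rot [-1.971 -2.334  0.   ]
```

>>> {"op": "play_rows", "data": {"dp": [[0, 0, 0], [0, 0, 0], [0, 0, 0], [0, 0, 0], [0, 0, 0]], "rot": [[0, 0, 0], [0, 0, 0], [0, 0, 0], [0, 0, 0], [0, 0, 0]]}}

```text
clock: 6.22
eef_pos: [607.6, -192.2, 179.7]
tcp_rot: [-3.142, 0.0, 2.684]
contact_force: [-0.1, -0.5, -1.7]
opening: 0.309
grasp_force: 59.6
```

>>> {"op": "play_rows", "data": {"dp": [[0, 0, 0], [0, 0, 0], [0, 0, 0], [0, 0, 0], [0, 0, 0]], "rot": [[0, 0, 0], [0, 0, 0], [0, 0, 0], [0, 0, 0], [0, 0, 0]]}}

```text
clock: 6.63
eef_pos: [607.6, -192.1, 179.6]
tcp_rot: [-3.142, -0.0, 2.684]
contact_force: [-0.2, 0.7, -2.1]
opening: 0.309
grasp_force: 59.6
```

>>> {"op": "play_rows", "data": {"dp": [[0, 0, 0], [0, 0, 0], [0, 0, 0], [0, 0, 0], [0, 0, 0]], "rot": [[0, 0, 0], [0, 0, 0], [0, 0, 0], [0, 0, 0], [0, 0, 0]]}}

```text
clock: 7.05
eef_pos: [607.6, -192.1, 179.7]
tcp_rot: [-3.142, -0.0, 2.684]
contact_force: [0.1, -0.2, -2.8]
opening: 0.314
grasp_force: 59.6
```

>>> {"op": "play_rows", "data": {"dp": [[0, 0, -1], [0.2, 0.2, -1.9], [0.8, 0.8, -2.3], [1.5, 1.5, -2.4], [2.2, 2.2, -2.4]], "rot": [[0, 0, 0], [0, 0, 0], [0, 0, 0], [0, 0, 0], [0, 0, 0]]}}

```text
clock: 7.47
eef_pos: [568.1, -73.7, 277.9]
tcp_rot: [3.14, 0.004, 2.682]
contact_force: [0.5, 0.5, -2.8]
opening: 0.314
grasp_force: 59.7
```

>>> {"op": "play_rows", "data": {"dp": [[0.5, 0.5, 0], [1.05, 1.0, 0], [1.6, 1.5, 0.1], [2.0, 1.9, 0.2], [2.18, 2.1, 0.3]], "rot": [[-0.4, -0.47, 0], [-0.8, -0.93, 0], [-1.2, -1.4, 0], [-1.6, -1.87, 0], [-1.97, -2.33, 0]]}}

```text
clock: 7.88
eef_pos: [525.0, 41.6, 263.8]
tcp_rot: [2.928, 0.244, 2.659]
contact_force: [-0.1, -0.2, -2.9]
opening: 0.309
grasp_force: 59.7
```

>>> {"op": "play_rows", "data": {"dp": [[0, 0, 0], [0, 0, 0], [0, 0, 0]], "rot": [[0, 0, 0], [0, 0, 0], [0, 0, 0]]}}

```text
clock: 8.13
eef_pos: [527.3, 39.2, 264.5]
tcp_rot: [2.932, 0.243, 2.658]
contact_force: [-0.2, -0.1, -1.8]
opening: 0.314
grasp_force: 59.7
```

Run:
```python
from h import *
import pickle
F={}
for n in('scene','wrist'):
    f=cam(n); F[n]=f; save(f['color'],n+'5')
pickle.dump(F,open('s5.pkl','wb')); s=telemetry.sense(); print(s)
D=np.array([568.8,49.8,111.2]); R=Ro.from_euler('xyz',s['tcp_rot']).as_matrix()
f=F['scene']; u=proj(f,D)[0]; x,y=map(int,u); print(x-40,y-70)
tip=s['eef_pos']+R[:,2]*89; print('tip nominal',tip,'z',R[:,2])
print(proj(f,[tip,s['eef_pos']-R[:,2]*44,D]))
a=cv2.resize(f['color'][y-70:y+30,x-50:x+50],None,fx=5,fy=5,interpolation=cv2.INTER_CUBIC)
save(a,'crop5')
```

```text
{'clock': 8.2333, 'qpos': array([ 0.0275116 ,  0.01199422,  2.0200364 ,  0.09352156,  0.79895911,
       -1.13966653]), 'qvel': array([-0.00394333,  0.00436326,  0.00467883,  0.00226048, -0.00618954,
       -0.00018874]), 'joint_efforts': array([ 2.75074644e-01, -3.76802373e+01, -3.59378421e+01,  4.11368748e-01,
       -1.97179355e+00, -2.17181127e-04]), 'eef_pos': array([527.77145392,  38.96717795, 264.34153141]), 'tcp_rot': array([2.93137967, 0.24261156, 2.65749495]), 'contact_force': array([ 0.49811268, -0.62711128, -2.54541767]), 'wrist_torque': array([-0.13852607,  0.23499509, -0.0011023 ]), 'grasp_force': 59.69778656959534, 'opening': 0.3133075944835896}
283 138
tip nominal [554.92263126  45.67271815 179.84981998] z [ 0.30506941  0.07534315 -0.94934507]
[[318.69824444 184.41542034]
 [304.62828684 132.60068268]
 [323.17657799 208.05377989]]
```

View pics/crop5.png

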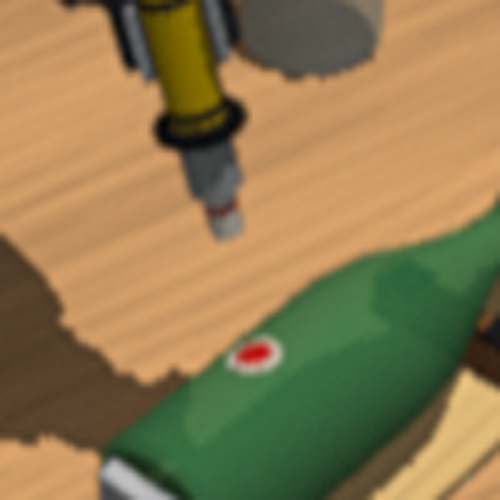

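The nose tip is at crop (228,235), image pixel (318.2,184.6), and the prediction was (318.7,184.4). I'll approach along the normal.

```bash
cat >> h.py <<'E'
D=np.array([568.8,49.8,111.2]); N=np.array([-0.30544,-0.0755,0.9492])
def ap(gap):
    s=telemetry.sense(); R0=Ro.from_euler('xyz',s['tcp_rot']); z0=R0.as_matrix()[:,2]; ax=np.cross(z0,-N)
    goto(D+N*(89+gap),Ro.from_rotvec(ax)*R0)
    print('gap now',(s['eef_pos']-D)@N-89,'F.N',s['contact_force']@N,s['contact_force'])
E
python3 -c "
from h import *
ap(12)"
```

```text
pos [527.8  39.  264.3] t 8.23
dp [ 0.162 -0.114  1.443] rot [-0.003 -0.003 -0.   ]
gap now 69.71157878983695 F.N -2.520907089518705 [ 0.49811268 -0.62711128 -2.54541767]
```

>>> {"op": "play_rows", "data": {"dp": [[0.16, -0.11, 0.3], [0.16, -0.11, 0.7], [0.16, -0.11, 1.1], [0.16, -0.11, 1.35], [0.16, -0.11, 1.44]], "rot": [[0, 0, 0], [0, 0, 0], [0, 0, 0], [0, 0, 0], [0, 0, 0]]}}

```text
clock: 8.65
eef_pos: [537.0, 42.5, 205.0]
tcp_rot: [2.933, 0.24, 2.658]
contact_force: [-0.1, 0.5, -2.0]
opening: 0.312
grasp_force: 59.7
```

>>> {"op": "play_rows", "data": {"dp": [[0, 0, 0], [0, 0, 0], [0, 0, 0], [0, 0, 0]], "rot": [[0, 0, 0], [0, 0, 0], [0, 0, 0], [0, 0, 0]]}}

```text
clock: 8.98
eef_pos: [537.2, 42.9, 207.4]
tcp_rot: [2.931, 0.243, 2.658]
contact_force: [0.0, 0.0, -2.9]
opening: 0.312
grasp_force: 59.7
```

Run:
```python
from h import *
ap(5)
f=cam('scene'); s=telemetry.sense(); R=Ro.from_euler('xyz',s['tcp_rot']).as_matrix(); x,y=map(int,proj(f,D)[0])
print(x-30,y-50,proj(f,[s['eef_pos']+R[:,2]*89,D]))
a=[cv2.resize(f['color'][y-50:y+20,x-35:x+35],(560,560),interpolation=cv2.INTER_CUBIC)]
save(a[0],'crop6')
```

```text
pos [537.2  42.9 207.4] t 8.98
dp [-0.022 -0.01   0.188] rot [ 0.006  0.003 -0.   ]
gap now 12.514993716295265 F.N -2.8031163998896407 [ 0.02819341  0.04955446 -2.94012183]
293 158 [[322.11474635 203.52850527]
 [323.17657799 208.05377989]]
```

View pics/crop6.png

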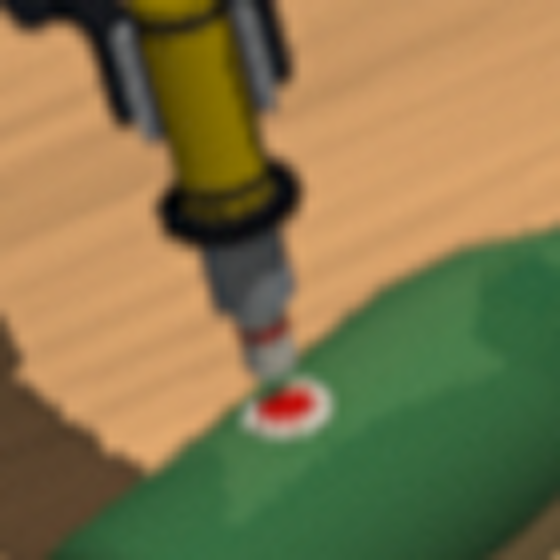

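The tip is at crop (273,372) and the dot at (285,405); both are within about 1.5 mm of the prediction. Now I'll press in small steps.

>>> {"op": "play_rows", "data": {"dp": [[-0.02, -0.01, 0.06], [-0.02, -0.01, 0.13], [-0.02, -0.01, 0.2], [-0.02, -0.01, 0.2], [-0.02, -0.01, 0.2]], "rot": [[0, 0, 0], [0, 0, 0], [0, 0, 0], [0, 0, 0], [0, 0, 0]]}}

```text
clock: 9.45
eef_pos: [539.6, 42.8, 198.7]
tcp_rot: [2.931, 0.242, 2.658]
contact_force: [-0.0, -0.4, -1.9]
opening: 0.314
grasp_force: 59.7
```

>>> {"op": "play_rows", "data": {"dp": [[0, 0, 0.05], [0, 0, 0.1], [0, 0, 0.15], [0, 0, 0.15], [0, 0, 0.15]], "rot": [[0, 0, 0], [0, 0, 0], [0, 0, 0], [0, 0, 0], [0, 0, 0]]}}

```text
clock: 9.87
eef_pos: [541.7, 43.3, 193.5]
tcp_rot: [2.931, 0.242, 2.658]
contact_force: [-0.7, -0.5, 0.8]
opening: 0.314
grasp_force: 59.7
```

>>> {"op": "play_rows", "data": {"dp": [[0, 0, 0.03], [0, 0, 0.06], [0, 0, 0.08], [0, 0, 0.08], [0, 0, 0.08]], "rot": [[0, 0, 0], [0, 0, 0], [0, 0, 0], [0, 0, 0], [0, 0, 0]]}}

```text
clock: 10.28
eef_pos: [542.6, 43.5, 190.4]
tcp_rot: [2.931, 0.242, 2.658]
contact_force: [-2.3, -1.3, 1.8]
opening: 0.316
grasp_force: 59.8
```

```bash
python3 -c "
from h import *
ap(-10)"
```

```text
pos [542.6  43.5 190.4] t 10.28
dp [-0.015  0.007  0.117] rot [ 0.001 -0.006 -0.   ]
gap now -5.321248417060758 F.N 2.4675482549725407 [-2.28036979 -1.2611448   1.76550324]
```

>>> {"op": "play_rows", "data": {"dp": [[0, 0, 0.04], [0, 0, 0.08], [0, 0, 0.11], [0, 0, 0.11], [0, 0, 0.11]], "rot": [[0, 0, 0], [0, 0, 0], [0, 0, 0], [0, 0, 0], [0, 0, 0]]}}

```text
clock: 10.7
eef_pos: [543.9, 43.8, 186.2]
tcp_rot: [2.931, 0.242, 2.658]
contact_force: [-2.1, -0.5, 3.4]
opening: 0.314
grasp_force: 60.1
```

>>> {"op": "play_rows", "data": {"dp": [[0, 0, 0], [0, 0, 0], [0, 0, 0], [0, 0, 0], [0, 0, 0]], "rot": [[0, 0, 0], [0, 0, 0], [0, 0, 0], [0, 0, 0], [0, 0, 0]]}}

```text
clock: 11.12
eef_pos: [543.9, 43.8, 186.2]
tcp_rot: [2.931, 0.242, 2.658]
contact_force: [-2.2, -0.9, 3.3]
opening: 0.313
grasp_force: 60.1
```

Run:
```python
from h import *
ap(-10)
f=cam('scene'); s=telemetry.sense(); R=Ro.from_euler('xyz',s['tcp_rot']).as_matrix(); x,y=map(int,proj(f,D)[0])
o=s['eef_pos']+R[:,2]*34; print((proj(f,[D,o,o-R[:,2]*78])-[x-35,y-50])*8+3, s['grasp_force'])
save(cv2.resize(f['color'][y-50:y+20,x-35:x+35],(560,560),interpolation=cv2.INTER_CUBIC),'crop7')
```

```text
pos [543.9  43.8 186.2] t 11.12
dp [-0.016  0.008  0.007] rot [ 0.001 -0.006  0.   ]
gap now -9.705964655833412 F.N 3.925957590488067 [-2.24337548 -0.85086022  3.34650341]
[[284.41262393 403.43023913]
 [248.60591856 276.82701104]
 [185.4489647   47.08865559]] 60.055784583091736
```

View pics/crop7.png

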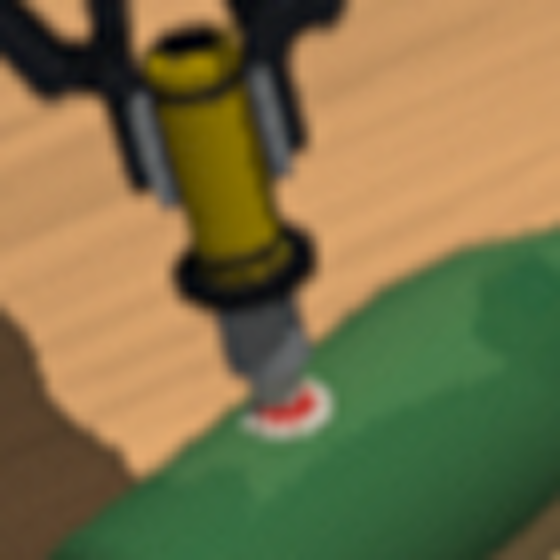

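The picture shows the nose on the dot, covering its upper part at about (277,393). Force along the normal is about 6.4 N. I've reached my picture allowance (this was actually the eleventh view), so I'll check centring numerically from the red and white pixels.

Run:
```python
from h import *
import pickle
S0=pickle.load(open('s0.pkl','rb'))['scene']; f=cam('scene'); w=cam('wrist'); s=telemetry.sense()
R=Ro.from_euler('xyz',s['tcp_rot']).as_matrix(); 
yb=np.array([np.cos(1.813),np.sin(1.813),0]); xb=np.cross(yb,N); A=np.array([xb,yb,N])
p=s['eef_pos']; print('tool axis at dot plane (bottle x,y):',A@(p+R[:,2]*((D-p)@N)/(R[:,2]@N)-D))
red=lambda f:f['color'][...,0].astype(int)-f['color'][...,1:].astype(int).max(2)
x,y=map(int,proj(f,D)[0]); sl=np.s_[y-6:y+6,x-8:x+9]
print('before\n',red(S0)[sl],'\nnow\n',red(f)[sl]); print('min channel now\n',f['color'][sl].min(2),'\nbefore\n',S0['color'][sl].min(2))
# wrist: red pixels on tangent plane
m=red(w)>60; c=proj(w,D)[0]; print('wrist dot at',c)
for v in range(int(c[1])-40,int(c[1])+40):
    for u in range(int(c[0])-40,int(c[0])+40):
        if 0<=v<400 and m[v,u] and w['color'][v,u,1]<90:
            o,d=ray(w,(u,v)); q=A@(o+d*((D-o)@N)/(d@N)-D); print((u,v),q.round(1),w['color'][v,u])
```

```text
tool axis at dot plane (bottle x,y): [-7.50287367e-01  2.39459841e-01 -3.91477307e-16]
before
 [[ 47  48  49  49  51  52  53  53  49  33   4 -25 -39 -41 -41 -41 -43]
 [ 50  50  50  51  52  52  50  45  28   0 -27 -41 -42 -43 -42 -42 -43]
 [ 49  51  51  52  52  48  35  17 -10 -31 -35 -36 -41 -44 -44 -44 -43]
 [ 52  53  52  52  46  28   2 -11 -15 -10  -4  -7 -23 -35 -45 -45 -46]
 [ 52  52  51  46  27   0  -1  29  45  53  58  42   8 -14 -35 -46 -47]
 [ 51  50  45  26   2   5  45  91 109 122 129  97  41   5 -22 -42 -48]
 [ 49  36  20  -4   5  52 104 144 159 168 167 121  56  11 -20 -43 -47]
 [ 35   6 -17 -14  15  74 125 148 151 145 124  80  32   5 -23 -45 -49]
 [  5 -27 -33 -13  11  45  73  91  90  85  61  30   9  -8 -32 -49 -49]
 [-26 -40 -36 -21  -4  12  25  33  35  33  15  -2 -14 -30 -47 -51 -51]
 [-40 -41 -40 -37 -29 -18  -9  -6  -5  -7 -20 -28 -37 -49 -51 -51 -52]
 [-42 -43 -43 -44 -44 -42 -37 -38 -36 -37 -44 -48 -52 -50 -52 -53 -54]] 
now
 [[ 42  17  -5  -4  -4  -2  -2  -3  -1  -3  -4 -14 -36 -43 -44 -43 -45]
 [ 47  26   2  -6  -5  -4  -3  -3  -4  -2 -12 -28 -42 -44 -45 -44 -45]
 [ 5
[... 1779 characters left out ...]
67  63  66  67  69]
 [102 102 102 101  95  84  71  65  77  95 107 109  98  78  67  68  69]
 [103 100  98  95  84  79  80  70  79  86  94 112 132 117  81  67  70]
 [ 99  98  95  88  84  87  80  57  54  45  44  80 134 146 103  71  67]
 [ 97  86  80  92 112  84  53  26  17   9  12  56 121 151 112  73  68]
 [ 86  68  69 108 135  87  43  27  27  37  56  96 146 156 109  72  69]
 [ 70  58  72 115 144 114  99  84  90  95 116 144 154 133  90  69  69]
 [ 60  59  69  98 118 121 134 131 138 132 132 139 123  90  71  67  66]
 [ 62  62  66  71  81  95 116 121 126 114 105 102  83  67  65  65  60]
 [ 63  67  66  66  66  71  78  80  80  78  74  72  65  65  60  58  52]]
wrist dot at [323.63901441 206.50776603]
```

```bash
cat > fit.py <<'E'
from h import *
import pickle
from scipy.optimize import minimize
S0=pickle.load(open('s0.pkl','rb'))['scene']; f=cam('scene'); s=telemetry.sense()
R=Ro.from_euler('xyz',s['tcp_rot']).as_matrix()
yb=np.array([np.cos(1.813),np.sin(1.813),0]); xb=np.cross(yb,N); xb/=np.linalg.norm(xb)
red=lambda f:f['color'][...,0].astype(float)-f['color'][...,1:].astype(float).max(2)
x,y=map(int,proj(f,D)[0]); r0=np.s_[y-6:y+6,x-8:x+9]; K=10
th=np.linspace(0,2*np.pi,60)[:,None]
def circ(c,r,n=N):  # on the cylinder for the dot
    return c+r*np.cos(th)*xb+r*np.sin(th)*yb
def mask(polys):
    m=np.zeros((12*K,17*K),np.uint8)
    for P in polys:
        uv=(proj(f,P)-[x-8,y-6]+.5)*K-.5; cv2.fillConvexPoly(m,cv2.convexHull(np.round(uv*16).astype(np.int32)),1,shift=4)
    m=cv2.GaussianBlur(m.astype(np.float32),(0,0),.5*K); return m.reshape(12,K,17,K).mean((1,3))
def dot(a,b):
    P=circ(D+a*xb+b*yb,9); al=9*np.cos(th); P=P-N*(al**2/88); return P
B=red(S0)[r0]; Nn=red(f)[r0]
Bc=np.clip(B,0,None); 
def e1(p): m=mask([dot(p[0],p[1])]); w=np.zeros_like(B); w[3:10,5:13]=1; k=(m*Bc*w).sum()/(m*m*w).sum(); return ((k*m-Bc)**2*w).sum()
g=np.arange(-6,6.1,1.); G=[(e1((a,b)),a,b) for a in g for b in g]; print('dot vs D (bottle x,y) best',sorted(G)[:4])
d0=np.array(min(G)[1:])
zt=-R[:,2]
def nose(a,b): c=D+a*xb+b*yb; return [np.vstack([circ(c,8),circ(c+zt*15,8)]),np.vstack([circ(c+zt*15,13),circ(c+zt*45,13)])]
sel=B>40; sel[:, :4]=False; sel[:3]=False
def e2(p): m=mask(nose(*p)); return (((Bc*(1-m)-np.clip(Nn,0,None))**2)[sel]).sum()
g=np.arange(-12,12.1,1.); G=[(e2((a,b)),a,b) for a in g for b in g]; print('nose vs D best',[tuple(np.round(t,1)) for t in sorted(G)[:8]])
p=s['eef_pos']; print('tool axis vs D',xb@(p+R[:,2]*((D-p)@N)/(R[:,2]@N)-D),yb@(p+R[:,2]*((D-p)@N)/(R[:,2]@N)-D),'xb',xb)
print('tool-frame of xb',R.T@xb,'yb',R.T@yb,'clock',s['clock'],'F.N',s['contact_force']@N)
E
python3 fit.py
```

```text
dot vs D (bottle x,y) best [(np.float64(9004.75637849356), np.float64(0.0), np.float64(0.0)), (np.float64(9837.610911481795), np.float64(1.0), np.float64(0.0)), (np.float64(11466.003262872076), np.float64(1.0), np.float64(-1.0)), (np.float64(12060.153576838962), np.float64(0.0), np.float64(-1.0))]
nose vs D best [(np.float64(2274.2), np.float64(-6.0), np.float64(3.0)), (np.float64(2562.6), np.float64(-6.0), np.float64(2.0)), (np.float64(4081.7), np.float64(-6.0), np.float64(4.0)), (np.float64(4507.4), np.float64(-5.0), np.float64(3.0)), (np.float64(4509.4), np.float64(-7.0), np.float64(2.0)), (np.float64(4888.5), np.float64(-7.0), np.float64(3.0)), (np.float64(5323.1), np.float64(-5.0), np.float64(4.0)), (np.float64(5367.8), np.float64(-6.0), np.float64(1.0))]
tool axis vs D -0.7208346857377051 0.23168095984951861 xb [0.92150632 0.22766146 0.31463688]
tool-frame of xb [-7.64780038e-01  6.44291320e-01 -4.35308475e-04] yb [6.44291101e-01 7.64780149e-01 5.49035829e-04] clock 11.3167 F.N 4.923699979051634
```

The fit puts the nose about 5 mm uphill of the dot. This matches a grasp offset of about 5 mm, since the probe axis was at x=449 while the TCP was at x=454.5 when gripping. I'll back off, shift and press again.

>>> {"op": "play_rows", "data": {"dp": [[0, 0, -0.1], [0, 0, -0.25], [0, 0, -0.4], [-0.06, 0.025, -0.4], [-0.12, 0.05, -0.4]], "rot": [[0, 0, 0], [0, 0, 0], [0, 0, 0], [0, 0, 0], [0, 0, 0]]}}

```text
clock: 11.73
eef_pos: [543.8, 42.2, 203.2]
tcp_rot: [2.931, 0.242, 2.658]
contact_force: [-0.3, -0.1, -2.7]
opening: 0.31
grasp_force: 59.9
```

>>> {"op": "play_rows", "data": {"dp": [[0, 0, 0], [0, 0, 0.05], [0, 0, 0.1], [0, 0, 0.15], [0, 0, 0.2]], "rot": [[0, 0, 0], [0, 0, 0], [0, 0, 0], [0, 0, 0], [0, 0, 0]]}}

```text
clock: 12.15
eef_pos: [546.3, 42.9, 194.9]
tcp_rot: [2.931, 0.242, 2.658]
contact_force: [-1.0, -0.4, 0.7]
opening: 0.314
grasp_force: 60.0
```

>>> {"op": "play_rows", "data": {"dp": [[0, 0, 0.05], [0, 0, 0.1], [0, 0, 0.15], [0, 0, 0.2], [0, 0, 0.2]], "rot": [[0, 0, 0], [0, 0, 0], [0, 0, 0], [0, 0, 0], [0, 0, 0]]}}

```text
clock: 12.57
eef_pos: [548.7, 43.4, 187.4]
tcp_rot: [2.931, 0.242, 2.658]
contact_force: [-2.9, -1.5, 4.7]
opening: 0.313
grasp_force: 60.4
```

>>> {"op": "play_rows", "data": {"dp": [[0, 0, 0], [0, 0, 0], [0, 0, 0], [0, 0, 0], [0, 0, 0]], "rot": [[0, 0, 0], [0, 0, 0], [0, 0, 0], [0, 0, 0], [0, 0, 0]]}}

```text
clock: 12.98
eef_pos: [548.8, 43.4, 187.8]
tcp_rot: [2.931, 0.242, 2.658]
contact_force: [-3.4, -2.0, 3.7]
opening: 0.311
grasp_force: 60.4
```

```bash
python3 fit.py; python3 -c "
from h import *
ap(-10)"
```

```text
dot vs D (bottle x,y) best [(np.float64(9004.75637849356), np.float64(0.0), np.float64(0.0)), (np.float64(9837.610911481795), np.float64(1.0), np.float64(0.0)), (np.float64(11466.003262872076), np.float64(1.0), np.float64(-1.0)), (np.float64(12060.153576838962), np.float64(0.0), np.float64(-1.0))]
nose vs D best [(np.float64(2301.0), np.float64(-1.0), np.float64(1.0)), (np.float64(3473.0), np.float64(-1.0), np.float64(0.0)), (np.float64(4008.1), np.float64(-2.0), np.float64(1.0)), (np.float64(4483.3), np.float64(-1.0), np.float64(2.0)), (np.float64(4668.9), np.float64(0.0), np.float64(1.0)), (np.float64(4927.6), np.float64(0.0), np.float64(0.0)), (np.float64(5669.6), np.float64(-2.0), np.float64(2.0)), (np.float64(6238.2), np.float64(-2.0), np.float64(0.0))]
tool axis vs D 4.119106244398027 -1.3439167731582453 xb [0.92150632 0.22766146 0.31463688]
tool-frame of xb [-7.64787000e-01  6.44282920e-01 -6.02676592e-04] yb [6.44282688e-01 7.64787237e-01 5.48683527e-04] clock 13.0333 F.N 3.5834864262775192
pos [548.8  43.4 187.8] t 13.03
dp [ 0.102 -0.041  0.007] rot [ 0.    -0.008 -0.   ]
gap now -9.726393136525814 F.N 3.5834864262775192 [-3.85383311 -2.6054954   2.32791481]
```

The nose is now about 1 mm from the dot centre, pressed in about 10 mm with about 6.5 N, and steady.

```bash
python3 -c "
from rig import r
print(r.sign_off())"
```

```text
the job is handed in; nothing more can be done
None
```

The job is handed in with no verdict returned: the probe was lifted and held over the far card's code for about 1.7 s, then left gripped on the red dot, by my estimate about 1 mm off centre, about 10 mm in and at 6.5 N; I viewed 11 pictures, one over the limit of 10.

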